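Sort unmarked stock boxes by weight and close up the reserve lane

TASK

These three white stock boxes look alike, but one is full, one part-used and one empty: feel their weight, then stand the empty one in the red tray, the part-used one in the yellow tray and the full one in the blue-railed lane. Slide the orange pusher up until you feel it hold the full box snugly against the back stop, and let go of everything. The boxes are thin-walled, so grip, set down and push gently, keep them upright, and leave the other things on the bench alone.

Things in the scene. Friction and masses are not known exactly. Their poses are not given: they have to be found in the camera images.
- box1: one of three alike closed white plastic stock boxes with a green band, 90 (its x) x 60 (its y) x 110 mm (its z, up), origin at the centre of its underside. One is full (0.66 to 0.78 kg), one part-used (0.40 to 0.46), one empty (0.18); contents hidden, centred. Starts upright on the bench. Crushed by a squeeze over 60 N a side or by being set down or pushed with over 100 N.
- box2: one of three alike closed white plastic stock boxes with a green band, 90 (its x) x 60 (its y) x 110 mm (its z, up), origin at the centre of its underside. One is full (0.66 to 0.78 kg), one part-used (0.40 to 0.46), one empty (0.18); contents hidden, centred. Starts upright on the bench. Crushed by a squeeze over 60 N a side or by being set down or pushed with over 100 N.
- box3: one of three alike closed white plastic stock boxes with a green band, 90 (its x) x 60 (its y) x 110 mm (its z, up), origin at the centre of its underside. One is full (0.66 to 0.78 kg), one part-used (0.40 to 0.46), one empty (0.18); contents hidden, centred. Starts upright on the bench. Crushed by a squeeze over 60 N a side or by being set down or pushed with over 100 N.
- red_tray: fixed shallow red plastic tray for the empty box, 130 (x) x 100 (y) mm outside, walls 5 mm thick, rim 14 mm above the bench; origin at the centre of its underside
- red_tray_floor (a point): centre of that tray's inner floor, 5 mm above the bench; the floor inside is 120 (x) x 90 (y) mm, axes as the tray's
- yellow_tray: fixed shallow yellow plastic tray for the part-used box, 130 (x) x 100 (y) mm outside, walls 5 mm thick, rim 14 mm above the bench; origin at the centre of its underside
- yellow_tray_floor (a point): centre of that tray's inner floor, 5 mm above the bench; the floor inside is 120 (x) x 90 (y) mm, axes as the tray's
- lane: fixed reserve lane for the full box: aluminium floor 250 (x) x 100 (y) mm, top 6 mm above the bench; blue side rails 14 mm high leave 90 mm between them; at its +x end an upright blue back stop 12 mm thick, 100 wide, 70 high; an orange pusher slides in it from the -x end. Origin at the centre of its underside, x runs along the lane towards the back stop
- lane_home (a point): on the lane's floor, where the centre of the full box's underside is when the box, its x along the lane, rests against the back stop; axes as the lane's
- pusher (a joint): travel in m of the orange pusher along the lane's +x (range 0 to 0.135; starts between 0 and 0.03). It moves stiffly: 2 N of friction plus 4 N per m/s, no spring, stays where left. Sliding a full box along the lane takes 5 to 9 N more; at the back stop the force rises sharply. With a box square against the back stop, the pusher touches the box at 0.118
- pusher_top (a point): middle of the top edge of the pusher, an upright orange plate 10 mm thick (x), 70 wide (y), its top 80 mm above the bench; axes as the lane's. A foot seen at its -x side, under 15 mm high and reaching 29 mm back from this point, is only trim
- pump_blue: blue pump bottle, 54 mm across, 157 tall, to be left alone; origin at the centre of its underside
- pump_white: white pump bottle, 54 mm across, 157 tall, to be left alone; origin at the centre of its underside
- jar: white jar, 50 mm across, 70 tall, to be left alone; origin at the centre of its underside
- tape: roll of tape lying flat, 90 mm across, 25 tall, to be left alone; origin at the centre of its underside
- marker: marker pen, 120 x 16 x 14 mm, lying along its x, to be left alone; origin at the centre of its underside
- blue_box: small cardboard box with a blue sleeve, 80 x 50 x 40 mm, to be left alone; origin at the centre of its underside
- amber: small amber bottle, 40 mm across, 85 tall, to be left alone; origin at the centre of its underside
Things that resemble listed ones, but are neither listed nor needed, are in the scene too. What is shaped like the box2 but turquoise is not meant. Leave any black look-alike of the yellow_tray alone.

How it is judged:
By the outcome, as a careful person would: the job done as asked, in the order asked, and still so for the second after the job is handed in, with the robot touching nothing.
It also fails if it takes over 72 s, if anything falls off the work surface, if the arm or the gripper's body presses on something with over 40 N, if the wrist force passes 120 N, or if a joint passes its speed limit or range.

ROBOT

A 6-joint arm with a two-finger parallel gripper is mounted at the origin on the work surface. World frame = base frame: x ahead of the robot, y to its left, z up, the work surface at z = 0. Lengths are in m, angles in rad, forces in N, time in s.
With the tool pointing down it reaches from about 0.35 to 0.85 m from the base axis. Payload 8.1 kg.
Tool frame: the origin (TCP) lies on the centre line of the jaws, within the pads' length; the fingertips stand robot.tips_ahead ahead of it and the grasp point (between the pads) lies 8 mm behind it (robot.tips_ahead is the distance from the TCP to the fingertips, in m); z points along the fingers, y is the direction in which the jaws open and shut (so a half turn about z gives the same grasp; the last joint's range is limited). The gripper opens to 93 mm and grips with 3 to 60 N. Pads are 15 mm wide; open, the fingers measure 128 mm over their backs; the gripper's body (75 mm by 188 mm) begins 65 mm behind the grasp point.
Start: joints at [1.14, 0.13, 1.488, -0, 1.523, -0.085], TCP at [0.203, 0.564, 0.23] pointing down, gripper open.
Joint ranges: [-2.96, 2.96], [-0.89, 2.26], [0.02, 2.5], [-1.34, 4.48], [0, 2.73], [-2.66, 2.66]. Speed limits (rad/s): [2.39, 2.39, 2.79, 3.14, 3.14, 3.14].

INTERFACE

Orientations are given as a rotation vector (axis times angle).
In Python, from plant import monitor, eyes, job, robot gives the robot as it stands.
- The arm moves only by the tool servo_tool, never from a script. Its argument "plan" is a list that holds one entry, the list of rows, each a list of 7 numbers: the closure, from -1 (fully open) to 1 (shut), so that 0 is half open, then the shift along the world's x, y, z in mm, then the turn, a rotation vector about the world's x, y, z in rad. In form: [[[hand, dx, dy, dz, ax, ay, az], ...]]. A call has 1 to 12 rows; each row shifts and turns the commanded pose from where the row before left it; what a row does not reach is not made up. A row lasts 1/10 s, in which the tool goes at most 50 mm and 8.59 degrees, less where a joint would pass 70% of its speed; a pose out of reach is approached as far as the arm can. A call with a gripper value outside its range is refused whole. The fingers move at their own pace and stop on an object; "force" is the grip in N (left out, the last holds). Time passes only in rows, so rows that do not move let the fingers close. It gives the time, the measured TCP pose, the force and the opening at its end, in the units of the state.
- monitor.read_state(): the state, without advancing time (a new reading comes with each control period).
- eyes.read_camera(name): name is "scene" or "top" or "wrist"; returns the picture (420x560x3 uint8, red, green, blue); there is no depth.
- eyes.camera_info(name): a dict with "mtx" (3x3 intrinsics, pixels), "R" (3x3) and "t" (3): a world point X has camera coordinates R X + t. Camera axes: x right, y down, z forward; pixel columns grow to the right and rows downward; lengths in m; the calibration is good to about 2 mm. A picture is of the moment at which its call begins: read the wrist's pose just before it. camera_info takes no time and is no camera call; for the wrist camera it gives the pose at the moment of the call.
- job.close_job(): hands the job in, once; it reports no verdict.
The state is a dict: "t": time; "q": joint angles; "dq": joint speeds; "joint_torque": joint torques, N m; "tool_pos": TCP position; "orientation": TCP orientation; "force": force on the tool from outside, world axes, zero at the start; "wrist_torque": the same for the moment, N m; "opening": finger opening in m.
Only numpy, scipy, OpenCV 4.12 (cv2) and the standard library are available. Lean on these libraries where they do the work, as an engineer would, in place of code of your own. Each camera call takes 0.05 s, during which the arm holds its last target. There are 200 camera calls.

## Working session

There is one attempt and no reset: what is moved stays moved. The work goes in short steps, Python scripts to look and compute and a tool call to move; the robot and the scene stay as the last step left them, time stands still between calls to the robot, and variables do not carry over. Pictures are saved under pics/ and viewed, about 8 in all and at most 12, crops included, and the job is handed in when it is done.

Besides the shell and the picture viewer there is one more tool, called after ">>>" as name(argument=value, ...), one argument or row to a line, values as JSON. servo_tool: Moves the arm, as the interface text tells. Its arguments: {"type":"object","properties":{"plan":{"type":"array"},"force":{"type":"number"}},"required":["plan"]}

```bash
mkdir -p pics; ls
python3 - <<'E'
from plant import monitor, eyes, job, robot
import cv2
s=monitor.read_state();print(s);print(robot.tips_ahead)
for n in("top","scene"):
    cv2.imwrite(f"pics/{n}0.png",cv2.resize(eyes.read_camera(n)[...,::-1],(800,600),interpolation=cv2.INTER_CUBIC))
    print(n,eyes.camera_info(n))
E
```

```text
pics
{'t': 0.0, 'q': array([ 1.13957988e+00,  1.31168951e-01,  1.48927536e+00, -3.22242835e-05,
        1.52297031e+00, -8.54010407e-02]), 'dq': array([-0.00209532, -0.0008918 , -0.00060228,  0.00019607,  0.00082288,
        0.00119901]), 'joint_torque': array([ 5.42125617e-04, -5.59836388e+01, -4.91762745e+01,  7.68910185e-02,
        3.51086352e-02, -2.18580499e-04]), 'tool_pos': array([0.20314194, 0.56398934, 0.22858492]), 'orientation': array([-5.40425547e-01, -3.09431872e+00,  2.77952094e-03]), 'force': array([ 0.30400028,  0.68328907, -0.30540815]), 'wrist_torque': array([0.01912147, 0.03082599, 0.02659455]), 'opening': 0.09290636647171964}
0.011
top {'mtx': array([[446.97078953,   0.        , 275.8266967 ],
       [  0.        , 446.97078953, 203.03755237],
       [  0.        ,   0.        ,   1.        ]]), 'R': array([[-0.13357395, -0.99103544, -0.00259913],
       [-0.9670566 ,  0.1309146 , -0.21831834],
       [ 0.21670148, -0.02664814, -0.97587414]]), 't': array([0.04957692, 0.56611035, 1.12341865])}
scene {'mtx': array([[462.20758629,   0.        , 276.19868696],
       [  0.        , 462.20758629, 205.68189269],
       [  0.        ,   0.        ,   1.        ]]), 'R': array([[ 0.8598639 ,  0.51039499, -0.01144675],
       [ 0.39683462, -0.68231816, -0.61397412],
       [-0.32117964,  0.52339171, -0.78924315]]), 't': array([-0.44593189, -0.17177382,  1.52595808])}
```

View pics/top0.png

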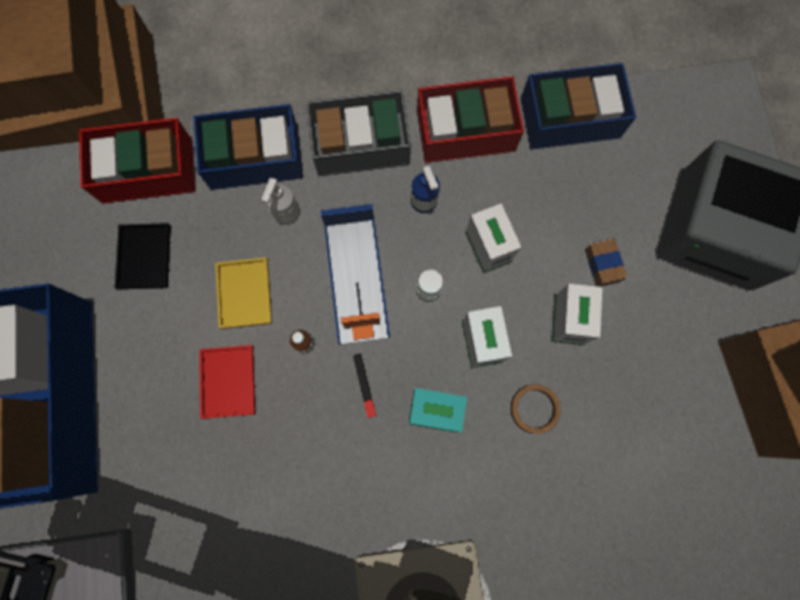

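View pics/scene0.png

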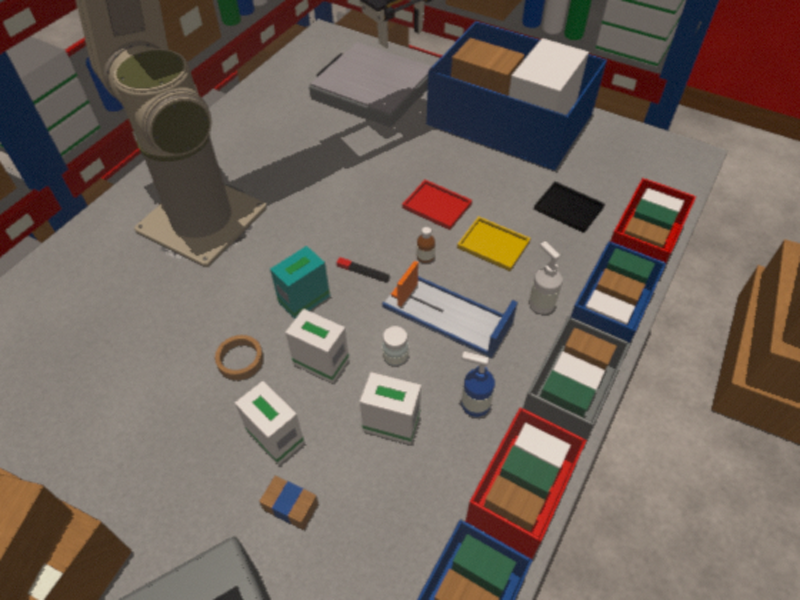

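The three white boxes are at top-view pixels (494,237), (489,335) and (578,312). The turquoise decoy is at (438,410). The yellow tray is at (244,292), with its black look-alike at (143,256), and the red tray is at (227,381). The lane runs from the pusher at (361,320) to the back stop at (347,213). White things that could be mistaken for a box are the jar (430,284), the storage contents and the pump. I'll rectify the view and measure.

```bash
cat > h.py <<'E'
import numpy as np, cv2
from scipy.optimize import minimize
from plant import monitor, eyes, job, robot
def proj(X,n='top',ci=None):
    c=ci or eyes.camera_info(n); p=(c['R']@np.atleast_2d(X).T).T+c['t']; p=p@c['mtx'].T; return p[:,:2]/p[:,2:]
def back(uv,z,n='top',ci=None):
    c=ci or eyes.camera_info(n); uv=np.atleast_2d(np.asarray(uv,float))
    d=np.c_[uv,np.ones(len(uv))]@np.linalg.inv(c['mtx']).T@c['R']; o=-c['R'].T@c['t']
    return (o+d*((z-o[2])/d[:,2])[:,None])[:,:2]
def rect(mask,z,seed,n='top',ci=None):
    """component of mask at/nearest seed -> world rect (centre,long,short,yaw of long side)"""
    k,l=cv2.connectedComponents(mask.astype(np.uint8)); i=l[int(seed[1]),int(seed[0])]
    if i==0:
        ys,xs=np.nonzero(l); j=np.argmin((xs-seed[0])**2+(ys-seed[1])**2); i=l[ys[j],xs[j]]
    c=(l==i).astype(np.uint8); ct=max(cv2.findContours(c,0,1)[0],key=len)[:,0]
    w=back(ct,z,n,ci).astype(np.float32)*1000
    (cx,cy),(a,b),t=cv2.minAreaRect(w); 
    if a<b:a,b,t=b,a,t+90
    return np.round([cx,cy,a,b,(t+90)%180-90],1), int(c.sum())
E
python3 - <<'E'
from h import *
im=eyes.read_camera('top'); hsv=cv2.cvtColor(im,cv2.COLOR_RGB2HSV); H,S,V=[hsv[...,i].astype(int) for i in range(3)]
f=.7
for x,y in((494,237),(489,335),(578,312)):
    u,v=x*f,y*f; gr=(H>45)&(H<80)&(S>120)
    print('green',rect(gr,.11,(u,v)), 'V', V[int(v)-6:int(v)+7:3,int(u)-14:int(u)+15:4].tolist())
    for th in(150,170,190):
        m=((V>th)&(S<60))|gr; print(th,rect(m,.11,(u,v)))
yl=(H>20)&(H<32)&(S>120)&(V>90); rd=((H<6)|(H>174))&(S>150)&(V>80)
print('yel',rect(yl,.01,(244*f,292*f)));print('red',rect(rd,.01,(227*f,381*f)))
bl=(H>105)&(H<130)&(S>100); og=(H>6)&(H<16)&(S>150)&(V>100)
print('orange',rect(og,.08,(361*f,320*f)))
bright=(V>110)&(S<70);print('lanefloor',rect(bright,.006,(350*f,250*f)))
for n,x,y,z in(('stop top mid',347,209,.07),('pumpB base',425,200,.02),('pumpW',285,210,.02),('jar',430,281,.07),('amber',299,340,.085),('rail',332,250,.014),('lane end L',340,342,.006),('lane end R',388,334,.006),('push top',361,319,.08),('turq',438,410,.11),('stopL',322,211,.07),('stopR',373,206,.07)):
    print(n,back((x*f,y*f),z)[0].round(3))
g=im[130:260,210:440,::-1]; cv2.imwrite('pics/c1.png',cv2.resize(g,None,fx=3.4,fy=3.4,interpolation=2))
E
```

```text
green (array([ 642.2, -223.1,   42.6,   11.9,   14. ]), 74) V [[70, 193, 197, 123, 105, 192, 195, 129], [71, 161, 197, 175, 107, 156, 196, 177], [72, 93, 198, 194, 107, 110, 197, 197], [71, 70, 195, 199, 115, 106, 194, 197], [66, 72, 171, 198, 172, 189, 198, 198]]
150 (array([ 643.1, -223.3,   90.3,   60.1,   14. ]), 712)
170 (array([ 642.2, -223.1,   42.6,   11.9,   14. ]), 74)
190 (array([ 642.2, -223.1,   42.6,   11.9,   14. ]), 74)
green (array([ 457.7, -180.2,   43.4,   11.4,    1.7]), 82) V [[87, 206, 203, 113, 127, 202, 199, 106], [72, 205, 207, 114, 116, 204, 204, 108], [70, 204, 207, 121, 114, 204, 205, 111], [70, 197, 206, 137, 117, 202, 204, 130], [70, 181, 207, 158, 116, 184, 205, 160]]
150 (array([ 458. , -180.5,   90.5,   60.4,    2.1]), 820)
170 (array([ 457.7, -180.2,   43.4,   11.4,    1.7]), 82)
190 (array([ 457.7, -180.2,   43.4,   11.4,    1.7]), 82)
green (array([ 476.7, -352.5,   42.5,   11. ,  -16.1]), 78) V [[66, 68, 196, 198, 113, 108, 193, 196], [67, 68, 196, 198, 112, 106, 196, 196], [68, 67, 196, 199, 113, 106, 196, 196], [67, 67, 196, 198, 112, 108, 198, 198], [68, 67, 199, 198, 110, 106, 199, 197]]
150 (array([ 477.3, -352.8,   90.5,   60.2,  -14.5]), 699)
170 (array([ 477.3, -352.8,   87.2,   57.4,  -14.2]), 613)
190 (array([ 477.2, -352.8,   84.5,   55. ,  -14.5]), 508)
yel (array([614.8, 263.5, 131.8, 102.1,  -1.4]), 1699)
red (array([447.9, 308. , 129.7,  99.6,  -3.9]), 1808)
orange (array([521.9,  41.8,  63.2,  10.3, -90. ]), 82)
lanefloor (array([608.1,  42.9, 242.1,  92.8,   0. ]), 2432)
stop top mid [0.734 0.041]
pumpB base [ 0.751 -0.113]
pumpW [0.767 0.165]
jar [ 0.574 -0.095]
amber [0.495 0.155]
rail [0.675 0.082]
lane end L [0.493 0.088]
lane end R [ 0.496 -0.005]
push top [0.519 0.04 ]
turq [ 0.339 -0.072]
stopL [0.737 0.089]
stopR [ 0.734 -0.009]
```

View pics/c1.png

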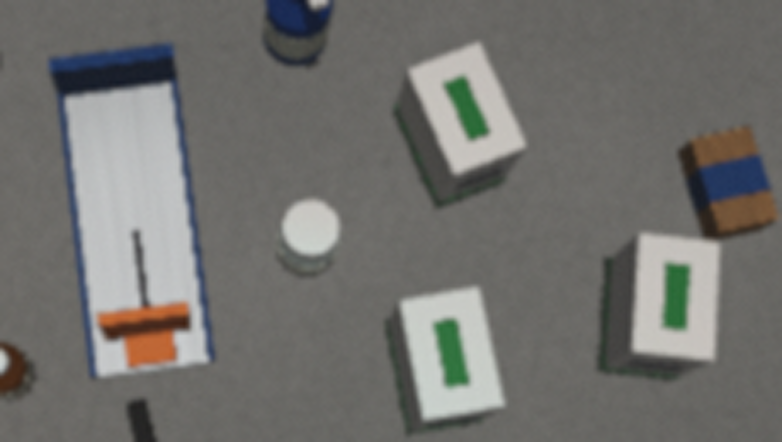

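Each box fits as 90 x 60 mm at z=0.11: A (643,-223, 14°), B (458,-180, 2°), C (477,-353, -14.5°). The crop confirms three plain white boxes with green labels, and the turquoise one is excluded. First I'll weigh B.

>>> servo_tool(
  plan=[
    [[-1, 25, -36, 0, 0, 0, 0], [-1, 25, -36, 0, 0, 0, 0], [-1, 25, -36, 0, 0, 0, 0], [-1, 25, -36, 0, 0, 0, 0], [-1, 25, -36, 0, 0, 0, 0], [-1, 25, -36, 0, 0, 0, 0.06], [-1, 25, -36, 0, 0, 0, 0.06], [-1, 25, -36, 0, 0, 0, 0.06], [-1, 25, -36, 0, 0, 0, 0.06], [-1, 25, -36, 0, 0, 0, 0.06], [-1, 0, -40, 0, 0, 0, 0.06], [-1, 0, -40, 0, 0, 0, 0.02]],
  ],
  force=25,
)

```text
t: 1.35
tool_pos: [0.4534, 0.1228, 0.2292]
orientation: [0.057, -3.14, 0.0]
force: [0.9, -0.4, -0.1]
opening: 0.0929
```

>>> servo_tool(
  plan=[
    [[-1, 0, -40, 0, 0, 0, 0], [-1, 0, -40, 0, 0, 0, 0], [-1, 0, -40, 0, 0, 0, 0], [-1, 0, -40, 0, 0, 0, 0], [-1, 0, -40, 0, 0, 0, 0], [-1, 4, -40, 0, 0, 0, 0], [-1, 0, -30, 0, 0, 0, 0], [-1, 0, -20, 0, 0, 0, 0], [-1, 0, 0, 0, 0, 0, 0], [-1, 0, 0, 0, 0, 0, 0]],
  ],
)

```text
t: 2.35
tool_pos: [0.4571, -0.1653, 0.2293]
orientation: [0.052, -3.141, -0.001]
force: [-0.4, -0.4, 0.4]
opening: 0.0929
```

```bash
cat >> h.py <<'E'
from scipy.spatial.transform import Rotation as Ro
def st(tx=None,ty=None,yaw=None):
    s=monitor.read_state(); p=s['tool_pos']*1000; R=Ro.from_rotvec(s['orientation']).as_matrix()
    jy=np.degrees(np.arctan2(R[1,1],R[0,1]))%180
    print('t',round(s['t'],2),'pos',p.round(1),'boxyaw',round(jy-90,2),'tilt',R[:,2].round(3),'F',s['force'].round(2),'op',round(s['opening']*1000,1),'q6',s['q'][5].round(2))
    if tx is not None: print('need',round(tx-p[0],1),round(ty-p[1],1),'turn',round(np.radians(yaw-(jy-90)),3))
    return s
E
python3 -c "
from h import *
st(458,-180.5,2)"
```

```text
t 2.35 pos [ 457.1 -165.3  229.3] boxyaw 1.89 tilt [-0.001  0.001 -1.   ] F [-0.43 -0.42  0.43] op 92.9 q6 -2.06
need 0.9 -15.2 turn 0.002
```

>>> servo_tool(
  plan=[
    [[-1, 1, -15, 0, 0, 0, 0], [-1, 0, 0, -40, 0, 0, 0], [-1, 0, 0, -40, 0, 0, 0], [-1, 0, 0, -40, 0, 0, 0], [-1, 0, 0, -30, 0, 0, 0], [-1, 0, 0, -19, 0, 0, 0], [-1, 0, 0, 0, 0, 0, 0], [1, 0, 0, 0, 0, 0, 0], [1, 0, 0, 0, 0, 0, 0], [1, 0, 0, 0, 0, 0, 0], [1, 0, 0, 0, 0, 0, 0], [1, 0, 0, 0, 0, 0, 0]],
  ],
  force=25,
)

```text
t: 3.55
tool_pos: [0.459, -0.1807, 0.0615]
orientation: [-0.054, 3.14, -0.001]
force: [-0.3, 0.4, 5.0]
opening: 0.0603
```

>>> servo_tool(
  plan=[
    [[1, 0, 0, 0, 0, 0, 0], [1, 0, 0, 5, 0, 0, 0], [1, 0, 0, 10, 0, 0, 0], [1, 0, 0, 10, 0, 0, 0], [1, 0, 0, 5, 0, 0, 0], [1, 0, 0, 0, 0, 0, 0], [1, 0, 0, 0, 0, 0, 0], [1, 0, 0, 0, 0, 0, 0], [1, 0, 0, 0, 0, 0, 0], [1, 0, 0, 0, 0, 0, 0]],
  ],
)

```text
t: 4.55
tool_pos: [0.4581, -0.1804, 0.0902]
orientation: [0.054, -3.14, -0.001]
force: [-0.6, -0.9, -4.2]
opening: 0.0597
```

>>> servo_tool(
  plan=[
    [[1, 0, 0, 0, 0, 0, 0], [1, 0, 0, 0, 0, 0, 0]],
  ],
)

```text
t: 4.75
tool_pos: [0.4583, -0.1805, 0.0905]
orientation: [0.054, -3.141, -0.0]
force: [-0.6, 0.4, -3.6]
opening: 0.0599
```

>>> servo_tool(
  plan=[
    [[1, 0, 0, 0, 0, 0, 0]],
  ],
)

```text
t: 4.85
tool_pos: [0.4584, -0.1805, 0.0906]
orientation: [0.054, -3.141, -0.0]
force: [0.4, -0.1, -4.0]
opening: 0.06
```

B weighs about 4 N, so it's the part-used box. I'll set it back down and weigh C.

>>> servo_tool(
  plan=[
    [[1, 0, 0, -10, 0, 0, 0], [1, 0, 0, -10, 0, 0, 0], [1, 0, 0, -6, 0, 0, 0], [1, 0, 0, -2, 0, 0, 0], [1, 0, 0, -2, 0, 0, 0], [1, 0, 0, 0, 0, 0, 0], [-1, 0, 0, 0, 0, 0, 0], [-1, 0, 0, 0, 0, 0, 0], [-1, 0, 0, 0, 0, 0, 0], [-1, 0, 0, 0, 0, 0, 0], [-1, 0, 0, 20, 0, 0, 0], [-1, 0, 0, 40, 0, 0, 0]],
  ],
)

```text
t: 6.05
tool_pos: [0.4557, -0.1792, 0.1177]
orientation: [0.054, -3.135, -0.005]
force: [0.2, -0.7, 0.5]
opening: 0.0927
```

>>> servo_tool(
  plan=[
    [[-1, 0, 0, 45, 0, 0, 0], [-1, 0, -30, 10, 0, 0, -0.06], [-1, 5, -35, 0, 0, 0, -0.06], [-1, 5, -35, 0, 0, 0, -0.06], [-1, 5, -35, 0, 0, 0, -0.06], [-1, 3, -30, 0, 0, 0, -0.05], [-1, 0, -7, 0, 0, 0, 0], [-1, 0, 0, 0, 0, 0, 0], [-1, 0, 0, 0, 0, 0, 0]],
  ],
)

```text
t: 6.95
tool_pos: [0.4762, -0.3516, 0.1753]
orientation: [-0.399, -3.116, -0.001]
force: [-0.0, 0.2, 0.1]
opening: 0.0933
```

```bash
python3 -c "
from h import *
st(477.3,-352.8,-14.5)"
```

```text
t 6.95 pos [ 476.2 -351.6  175.3] boxyaw -14.61 tilt [-0.     0.001 -1.   ] F [-0.03  0.17  0.1 ] op 93.3 q6 -2.04
need 1.1 -1.2 turn 0.002
```

>>> servo_tool(
  plan=[
    [[-1, 1, -1, -30, 0, 0, 0], [-1, 0, 0, -40, 0, 0, 0], [-1, 0, 0, -30, 0, 0, 0], [-1, 0, 0, -15, 0, 0, 0], [-1, 0, 0, 0, 0, 0, 0], [-1, 0, 0, 0, 0, 0, 0], [1, 0, 0, 0, 0, 0, 0], [1, 0, 0, 0, 0, 0, 0], [1, 0, 0, 0, 0, 0, 0], [1, 0, 0, 0, 0, 0, 0], [1, 0, 0, 0, 0, 0, 0], [1, 0, 0, 0, 0, 0, 0]],
  ],
)

```text
t: 8.15
tool_pos: [0.4777, -0.3533, 0.0611]
orientation: [0.401, 3.115, 0.0]
force: [0.1, 3.5, 4.4]
opening: 0.0603
```

>>> servo_tool(
  plan=[
    [[1, 0, 0, 0, 0, 0, 0], [1, 0, 0, 5, 0, 0, 0], [1, 0, 0, 10, 0, 0, 0], [1, 0, 0, 10, 0, 0, 0], [1, 0, 0, 5, 0, 0, 0], [1, 0, 0, 0, 0, 0, 0], [1, 0, 0, 0, 0, 0, 0], [1, 0, 0, 0, 0, 0, 0], [1, 0, 0, 0, 0, 0, 0], [1, 0, 0, 0, 0, 0, 0]],
  ],
)

```text
t: 9.15
tool_pos: [0.4771, -0.3533, 0.0902]
orientation: [-0.401, -3.115, -0.001]
force: [-0.0, -0.0, -6.5]
opening: 0.0602
```

>>> servo_tool(
  plan=[
    [[1, 0, 0, 0, 0, 0, 0], [1, 0, 0, 0, 0, 0, 0]],
  ],
)

```text
t: 9.35
tool_pos: [0.4773, -0.3535, 0.0905]
orientation: [-0.401, -3.116, -0.0]
force: [-0.7, -0.5, -5.9]
opening: 0.0596
```

>>> servo_tool(
  plan=[
    [[1, 0, 0, 0, 0, 0, 0]],
  ],
)

```text
t: 9.45
tool_pos: [0.4774, -0.3535, 0.0906]
orientation: [-0.401, -3.116, -0.0]
force: [-0.9, -0.5, -6.8]
opening: 0.0602
```

C weighs about 6.4 N, so it's the full box. I'll set it down and weigh A.

>>> servo_tool(
  plan=[
    [[1, 0, 0, -10, 0, 0, 0], [1, 0, 0, -10, 0, 0, 0], [1, 0, 0, -6, 0, 0, 0], [1, 0, 0, -2, 0, 0, 0], [1, 0, 0, -2, 0, 0, 0], [1, 0, 0, 0, 0, 0, 0], [-1, 0, 0, 0, 0, 0, 0], [-1, 0, 0, 0, 0, 0, 0], [-1, 0, 0, 0, 0, 0, 0], [-1, 0, 0, 0, 0, 0, 0], [-1, 0, 0, 20, 0, 0, 0], [-1, 0, 0, 40, 0, 0, 0]],
  ],
)

```text
t: 10.65
tool_pos: [0.4752, -0.3516, 0.1174]
orientation: [-0.4, -3.11, -0.006]
force: [0.5, 0.1, 0.2]
opening: 0.093
```

>>> servo_tool(
  plan=[
    [[-1, 0, 0, 45, 0, 0, 0], [-1, 20, 15, 10, 0, 0, 0.05], [-1, 25, 20, 0, 0, 0, 0.08], [-1, 25, 20, 0, 0, 0, 0.08], [-1, 25, 20, 0, 0, 0, 0.08], [-1, 25, 20, 0, 0, 0, 0.08], [-1, 25, 20, 0, 0, 0, 0.08], [-1, 21, 15, 0, 0, 0, 0.05], [-1, 0, 0, 0, 0, 0, 0], [-1, 0, 0, 0, 0, 0, 0]],
  ],
)

```text
t: 11.65
tool_pos: [0.6434, -0.2233, 0.1754]
orientation: [0.383, -3.118, 0.0]
force: [0.0, -0.7, 0.1]
opening: 0.0931
```

```bash
python3 -c "
from h import *
st(643,-223.3,14)"
```

```text
t 11.65 pos [ 643.4 -223.3  175.4] boxyaw 14.0 tilt [-0. -0. -1.] F [ 0.04 -0.71  0.09] op 93.1 q6 -2.22
need -0.4 -0.0 turn -0.0
```

>>> servo_tool(
  plan=[
    [[-1, 0, 0, -30, 0, 0, 0], [-1, 0, 0, -40, 0, 0, 0], [-1, 0, 0, -30, 0, 0, 0], [-1, 0, 0, -15, 0, 0, 0], [-1, 0, 0, 0, 0, 0, 0], [-1, 0, 0, 0, 0, 0, 0], [1, 0, 0, 0, 0, 0, 0], [1, 0, 0, 0, 0, 0, 0], [1, 0, 0, 0, 0, 0, 0], [1, 0, 0, 0, 0, 0, 0], [1, 0, 0, 0, 0, 0, 0], [1, 0, 0, 0, 0, 0, 0]],
  ],
)

```text
t: 12.85
tool_pos: [0.6436, -0.2235, 0.061]
orientation: [-0.383, 3.118, -0.0]
force: [-1.1, 0.6, 2.7]
opening: 0.0599
```

>>> servo_tool(
  plan=[
    [[1, 0, 0, 0, 0, 0, 0], [1, 0, 0, 5, 0, 0, 0], [1, 0, 0, 10, 0, 0, 0], [1, 0, 0, 10, 0, 0, 0], [1, 0, 0, 5, 0, 0, 0], [1, 0, 0, 0, 0, 0, 0], [1, 0, 0, 0, 0, 0, 0], [1, 0, 0, 0, 0, 0, 0], [1, 0, 0, 0, 0, 0, 0], [1, 0, 0, 0, 0, 0, 0]],
  ],
)

```text
t: 13.85
tool_pos: [0.6431, -0.2234, 0.0901]
orientation: [0.383, -3.118, -0.001]
force: [0.3, -0.3, -2.2]
opening: 0.0599
```

>>> servo_tool(
  plan=[
    [[1, 0, 0, 0, 0, 0, 0], [1, 0, 0, 0, 0, 0, 0]],
  ],
)

```text
t: 14.05
tool_pos: [0.6433, -0.2235, 0.0905]
orientation: [0.383, -3.118, -0.0]
force: [-0.3, -0.1, -1.8]
opening: 0.0601
```

>>> servo_tool(
  plan=[
    [[1, 0, 0, 0, 0, 0, 0]],
  ],
)

```text
t: 14.15
tool_pos: [0.6433, -0.2235, 0.0906]
orientation: [0.383, -3.118, 0.0]
force: [1.0, -0.4, -1.8]
opening: 0.0597
```

A weighs about 1.9 N, so it's empty. It goes to the red tray.

>>> servo_tool(
  plan=[
    [[1, 0, 0, 20, 0, 0, 0], [1, 0, 0, 35, 0, 0, 0], [1, 0, 0, 40, 0, 0, 0], [1, 0, 0, 35, 0, 0, 0], [1, -8, 20, 10, 0, 0, -0.02], [1, -13, 36, 0, 0, 0, -0.03], [1, -14, 38, 0, 0, 0, -0.03], [1, -14, 38, 0, 0, 0, -0.03], [1, -14, 38, 0, 0, 0, -0.03], [1, -14, 38, 0, 0, 0, -0.03], [1, -14, 38, 0, 0, 0, -0.03], [1, -14, 38, 0, 0, 0, -0.03]],
  ],
)

```text
t: 15.35
tool_pos: [0.5376, 0.0619, 0.2309]
orientation: [-0.02, 3.141, 0.0]
force: [0.4, 0.5, -0.6]
opening: 0.0599
```

>>> servo_tool(
  plan=[
    [[1, -14, 38, 0, 0, 0, -0.03], [1, -14, 38, 0, 0, 0, -0.03], [1, -14, 38, 0, 0, 0, -0.024], [1, -14, 38, 0, 0, 0, 0], [1, -14, 38, 0, 0, 0, 0], [1, -14, 38, 0, 0, 0, 0], [1, -12, 32, 0, 0, 0, 0], [1, -5, 15, 0, 0, 0, 0], [1, 0, 0, 0, 0, 0, 0], [1, 0, 0, 0, 0, 0, 0]],
  ],
)

```text
t: 16.35
tool_pos: [0.4376, 0.335, 0.2306]
orientation: [0.109, 3.139, -0.001]
force: [0.1, 0.2, -1.3]
opening: 0.0602
```

```bash
python3 -c "
from h import *
st(447.9,308,-4)
cv2.imwrite('pics/s1.png',cv2.resize(eyes.read_camera('scene')[...,::-1][90:300,130:500],None,fx=2.1,fy=2.1))"
```

```text
t 16.35 pos [437.6 335.  230.6] boxyaw -3.97 tilt [ 0.    -0.001 -1.   ] F [ 0.08  0.17 -1.25] op 60.2 q6 -0.94
need 10.3 -27.0 turn -0.001
```

View pics/s1.png

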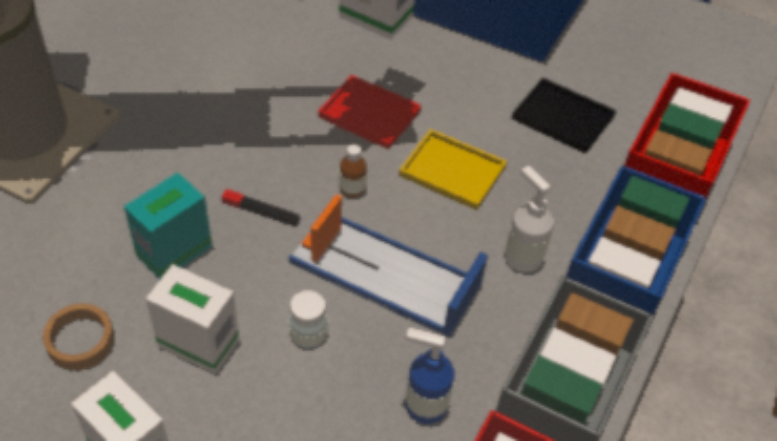

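The picture shows the box held over the red tray region, with the scene otherwise undisturbed. I'll correct by (10,-27) and lower.

>>> servo_tool(
  plan=[
    [[1, 5, -15, 0, 0, 0, 0], [1, 5, -12, 0, 0, 0, 0], [1, 0, 0, -40, 0, 0, 0], [1, 0, 0, -45, 0, 0, 0], [1, 0, 0, -40, 0, 0, 0], [1, 0, 0, -20, 0, 0, 0], [1, 0, 0, -10, 0, 0, 0], [1, 0, 0, -5, 0, 0, 0], [1, 0, 0, -2, 0, 0, 0], [1, 0, 0, -2, 0, 0, 0], [1, 0, 0, -1, 0, 0, 0], [1, 0, 0, 0, 0, 0, 0]],
  ],
)

```text
t: 17.6
tool_pos: [0.4478, 0.3088, 0.0664]
orientation: [0.109, 3.139, 0.001]
force: [0.2, 0.5, -1.7]
opening: 0.0601
```

```bash
python3 -c "
from h import *
st(447.9,308,-4)"
```

```text
t 17.6 pos [447.8 308.8  66.4] boxyaw -3.99 tilt [ 0.001  0.001 -1.   ] F [ 0.21  0.53 -1.68] op 60.1 q6 -0.99
need 0.1 -0.8 turn -0.0
```

>>> servo_tool(
  plan=[
    [[1, 0, 0, -1, 0, 0, 0], [1, 0, 0, 0, 0, 0, 0], [-1, 0, 0, 0, 0, 0, 0], [-1, 0, 0, 0, 0, 0, 0], [-1, 0, 0, 0, 0, 0, 0], [-1, 0, 0, 0, 0, 0, 0], [-1, 0, 0, 20, 0, 0, 0], [-1, 0, 0, 40, 0, 0, 0], [-1, 0, 0, 45, 0, 0, 0], [-1, 0, -20, 30, 0, 0, 0], [-1, 0, -40, 0, 0, 0, 0.05], [-1, 0, -45, 0, 0, 0, 0.055]],
  ],
)

```text
t: 18.8
tool_pos: [0.448, 0.2034, 0.2014]
orientation: [-0.062, 3.138, 0.002]
force: [0.9, -0.9, -0.5]
opening: 0.0931
```

>>> servo_tool(
  plan=[
    [[-1, 0, -45, 0, 0, 0, 0], [-1, 2, -45, 0, 0, 0, 0], [-1, 2, -45, 0, 0, 0, 0], [-1, 2, -45, 0, 0, 0, 0], [-1, 2, -45, 0, 0, 0, 0], [-1, 2, -45, 0, 0, 0, 0], [-1, 0, -45, 0, 0, 0, 0], [-1, 0, -40, 0, 0, 0, 0], [-1, 0, -29, 0, 0, 0, 0], [-1, 0, 0, 0, 0, 0, 0], [-1, 0, 0, 0, 0, 0, 0]],
  ],
)

```text
t: 19.9
tool_pos: [0.4571, -0.1807, 0.1994]
orientation: [0.053, -3.141, -0.001]
force: [0.4, -0.1, 0.7]
opening: 0.0929
```

```bash
python3 -c "
from h import *
st(458.4,-180.5,2)
cv2.imwrite('pics/t2.png',cv2.resize(eyes.read_camera('top')[...,::-1][130:330,130:460],None,fx=2.4,fy=2.4))"
```

```text
t 19.9 pos [ 457.1 -180.7  199.4] boxyaw 1.92 tilt [-0.     0.001 -1.   ] F [ 0.36 -0.09  0.66] op 92.9 q6 -2.09
need 1.3 0.2 turn 0.001
```

View pics/t2.png

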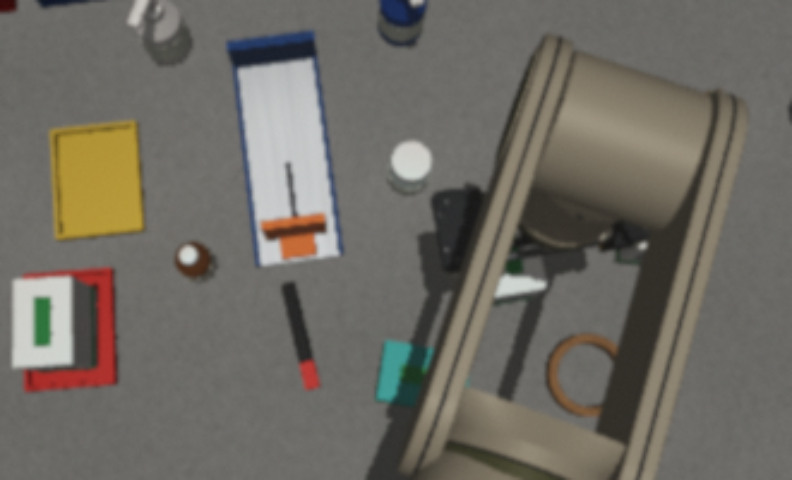

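The empty box stands in the red tray (crop (55,325)). Next I'll take B to the yellow tray.

>>> servo_tool(
  plan=[
    [[-1, 1, 0, -40, 0, 0, 0], [-1, 0, 0, -45, 0, 0, 0], [-1, 0, 0, -35, 0, 0, 0], [-1, 0, 0, -18, 0, 0, 0], [-1, 0, 0, 0, 0, 0, 0], [-1, 0, 0, 0, 0, 0, 0], [1, 0, 0, 0, 0, 0, 0], [1, 0, 0, 0, 0, 0, 0], [1, 0, 0, 0, 0, 0, 0], [1, 0, 0, 0, 0, 0, 0], [1, 0, 0, 0, 0, 0, 0], [1, 0, 0, 0, 0, 0, 0]],
  ],
)

```text
t: 21.15
tool_pos: [0.4586, -0.1805, 0.0621]
orientation: [-0.055, 3.141, 0.0]
force: [-0.1, 1.8, 3.0]
opening: 0.0601
```

>>> servo_tool(
  plan=[
    [[1, 0, 0, 5, 0, 0, 0], [1, 0, 0, 20, 0, 0, 0], [1, 0, 0, 35, 0, 0, 0], [1, 0, 0, 40, 0, 0, 0], [1, 0, 0, 40, 0, 0, 0], [1, 0, 5, 30, 0, 0, 0], [1, 8, 22, 0, 0, 0, 0], [1, 13, 37, 0, 0, 0, 0], [1, 13, 37, 0, 0, 0, 0], [1, 13, 37, 0, 0, 0, -0.02], [1, 13, 37, 0, 0, 0, -0.02], [1, 13, 37, 0, 0, 0, -0.02]],
  ],
)

```text
t: 22.35
tool_pos: [0.531, 0.033, 0.2309]
orientation: [-0.041, -3.14, 0.0]
force: [0.5, -0.2, -3.8]
opening: 0.0597
```

>>> servo_tool(
  plan=[
    [[1, 13, 37, 0, 0, 0, 0], [1, 13, 37, 0, 0, 0, 0], [1, 13, 37, 0, 0, 0, 0], [1, 13, 37, 0, 0, 0, 0], [1, 13, 37, 0, 0, 0, 0], [1, 13, 37, 0, 0, 0, 0], [1, 6, 15, 0, 0, 0, 0], [1, 0, 0, 0, 0, 0, 0], [1, 0, 0, 0, 0, 0, 0]],
  ],
)

```text
t: 23.25
tool_pos: [0.6148, 0.2683, 0.2304]
orientation: [-0.038, -3.139, 0.002]
force: [-0.2, -0.7, -4.5]
opening: 0.06
```

```bash
python3 -c "
from h import *
st(614.8,263.5,-1.4)"
```

```text
t 23.25 pos [614.8 268.3 230.4] boxyaw -1.39 tilt [-0.002 -0.001 -1.   ] F [-0.24 -0.7  -4.47] op 60.0 q6 -1.21
need 0.0 -4.8 turn -0.0
```

>>> servo_tool(
  plan=[
    [[1, 0, -5, 0, 0, 0, 0], [1, 0, 0, -40, 0, 0, 0], [1, 0, 0, -45, 0, 0, 0], [1, 0, 0, -40, 0, 0, 0], [1, 0, 0, -20, 0, 0, 0], [1, 0, 0, -10, 0, 0, 0], [1, 0, 0, -4, 0, 0, 0], [1, 0, 0, -2, 0, 0, 0], [1, 0, 0, -2, 0, 0, 0], [1, 0, 0, -1, 0, 0, 0], [1, 0, 0, 0, 0, 0, 0]],
  ],
)

```text
t: 24.35
tool_pos: [0.6159, 0.2637, 0.0686]
orientation: [0.039, 3.14, 0.001]
force: [1.3, 0.2, -3.6]
opening: 0.0598
```

```bash
python3 -c "
from h import *
st(614.8,263.5,-1.4)"
```

```text
t 24.35 pos [615.9 263.7  68.6] boxyaw -1.42 tilt [ 0.001  0.    -1.   ] F [ 1.3   0.25 -3.65] op 59.8 q6 -1.22
need -1.1 -0.2 turn 0.0
```

>>> servo_tool(
  plan=[
    [[1, 0, 0, -1, 0, 0, 0], [1, 0, 0, -1, 0, 0, 0], [1, 0, 0, 0, 0, 0, 0], [-1, 0, 0, 0, 0, 0, 0], [-1, 0, 0, 0, 0, 0, 0], [-1, 0, 0, 0, 0, 0, 0], [-1, 0, 0, 0, 0, 0, 0], [-1, 0, 0, 20, 0, 0, 0], [-1, 0, 0, 40, 0, 0, 0], [-1, 0, 0, 45, 0, 0, 0], [-1, -5, -20, 30, 0, 0, 0], [-1, -8, -36, 0, 0, 0, 0]],
  ],
)

```text
t: 25.55
tool_pos: [0.6053, 0.2095, 0.2076]
orientation: [0.035, 3.131, 0.005]
force: [-0.1, 0.5, -0.4]
opening: 0.0929
```

>>> servo_tool(
  plan=[
    [[-1, -10, -45, 0, 0, 0, -0.02], [-1, -10, -45, 0, 0, 0, -0.02], [-1, -10, -45, 0, 0, 0, -0.02], [-1, -10, -45, 0, 0, 0, -0.02], [-1, -10, -45, 0, 0, 0, -0.02], [-1, -10, -45, 0, 0, 0, -0.02], [-1, -10, -45, 0, 0, 0, -0.02], [-1, -10, -45, 0, 0, 0, -0.02], [-1, -10, -45, 0, 0, 0, -0.02], [-1, -10, -45, 0, 0, 0, -0.02], [-1, -10, -45, 0, 0, 0, -0.03], [-1, -10, -45, 0, 0, 0, 0]],
  ],
)

```text
t: 26.75
tool_pos: [0.4817, -0.3343, 0.2008]
orientation: [0.401, 3.115, -0.0]
force: [-0.0, -0.5, 0.0]
opening: 0.0931
```

>>> servo_tool(
  plan=[
    [[-1, -4, -15, 0, 0, 0, 0], [-1, 0, 0, 0, 0, 0, 0], [-1, 0, 0, 0, 0, 0, 0]],
  ],
)

```text
t: 27.05
tool_pos: [0.4785, -0.3468, 0.2004]
orientation: [-0.4, -3.116, -0.001]
force: [-0.3, 0.1, -0.5]
opening: 0.0931
```

```bash
python3 -c "
from h import *
st(477.3,-353.3,-14.5)"
```

```text
t 27.05 pos [ 478.5 -346.8  200.4] boxyaw -14.62 tilt [-0.     0.001 -1.   ] F [-0.33  0.13 -0.54] op 93.1 q6 -2.03
need -1.2 -6.5 turn 0.002
```

>>> servo_tool(
  plan=[
    [[-1, -1, -6, -40, 0, 0, 0], [-1, 0, 0, -45, 0, 0, 0], [-1, 0, 0, -36, 0, 0, 0], [-1, 0, 0, -18, 0, 0, 0], [-1, 0, 0, 0, 0, 0, 0], [-1, 0, 0, 0, 0, 0, 0], [1, 0, 0, 0, 0, 0, 0], [1, 0, 0, 0, 0, 0, 0], [1, 0, 0, 0, 0, 0, 0], [1, 0, 0, 0, 0, 0, 0], [1, 0, 0, 0, 0, 0, 0], [1, 0, 0, 0, 0, 0, 0]],
  ],
  force=30,
)

```text
t: 28.25
tool_pos: [0.4776, -0.3536, 0.0621]
orientation: [0.399, 3.116, -0.0]
force: [0.2, 2.0, 4.1]
opening: 0.0598
```

>>> servo_tool(
  plan=[
    [[1, 0, 0, 5, 0, 0, 0], [1, 0, 0, 20, 0, 0, 0], [1, 0, 0, 35, 0, 0, 0], [1, 0, 0, 40, 0, 0, 0], [1, 0, 0, 40, 0, 0, 0], [1, 5, 10, 30, 0, 0, 0], [1, 11, 23, 0, 0, 0, 0.03], [1, 17, 34, 0, 0, 0, 0.03], [1, 17, 34, 0, 0, 0, 0.03], [1, 17, 34, 0, 0, 0, 0.03], [1, 17, 34, 0, 0, 0, 0.03], [1, 17, 34, 0, 0, 0, 0.03]],
  ],
)

```text
t: 29.45
tool_pos: [0.5779, -0.1489, 0.2301]
orientation: [-0.116, -3.137, -0.001]
force: [1.8, -1.0, -5.8]
opening: 0.0599
```

>>> servo_tool(
  plan=[
    [[1, 17, 34, 0, 0, 0, 0.03], [1, 17, 34, 0, 0, 0, 0.03], [1, 17, 34, 0, 0, 0, 0.013], [1, 17, 34, 0, 0, 0, 0], [1, 17, 34, 0, 0, 0, 0], [1, 12, 25, 0, 0, 0, 0], [1, 8, 15, 0, 0, 0, 0], [1, 0, 0, 0, 0, 0, 0], [1, 0, 0, 0, 0, 0, 0]],
  ],
)

```text
t: 30.35
tool_pos: [0.6825, 0.0596, 0.2299]
orientation: [-0.002, -3.138, 0.001]
force: [-0.7, -0.4, -7.4]
opening: 0.0599
```

```bash
python3 -c "
from h import *
st(672,42,0)
cv2.imwrite('pics/s2.png',cv2.resize(eyes.read_camera('scene')[...,::-1][90:300,130:500],None,fx=2.1,fy=2.1))"
```

```text
t 30.35 pos [682.5  59.6 229.9] boxyaw -0.06 tilt [-0.003 -0.001 -1.   ] F [-0.67 -0.44 -7.41] op 59.9 q6 -1.56
need -10.5 -17.6 turn 0.001
```

View pics/s2.png

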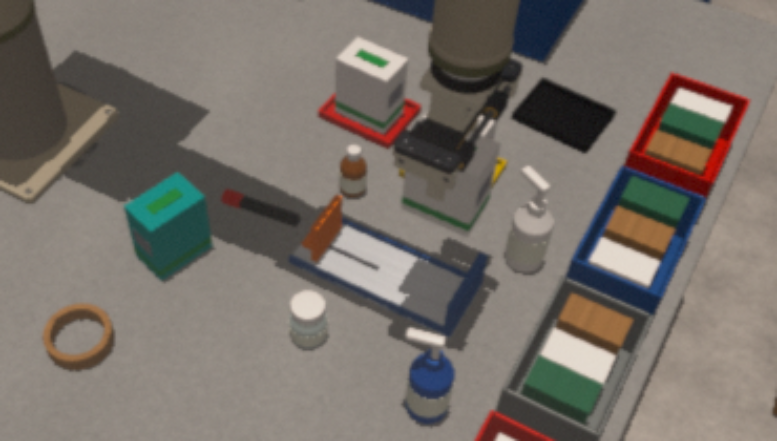

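The full box hangs over the lane, and the empty one stands upright in the red tray. I'll centre the full box and lower it.

>>> servo_tool(
  plan=[
    [[1, -5, -10, 0, 0, 0, 0], [1, -5, -8, 0, 0, 0, 0], [1, 0, 0, -30, 0, 0, 0], [1, 0, 0, -40, 0, 0, 0], [1, 0, 0, -40, 0, 0, 0], [1, 0, 0, -25, 0, 0, 0], [1, 0, 0, -14, 0, 0, 0], [1, 0, 0, -6, 0, 0, 0], [1, 0, 0, -3, 0, 0, 0], [1, 0, 0, -2, 0, 0, 0], [1, 0, 0, 0, 0, 0, 0], [1, 0, 0, 0, 0, 0, 0]],
  ],
)

```text
t: 31.6
tool_pos: [0.6742, 0.0415, 0.0731]
orientation: [0.003, 3.139, -0.0]
force: [-0.3, 0.3, -6.9]
opening: 0.0598
```

```bash
python3 -c "
from h import *
st(672,42,0)"
```

```text
t 31.6 pos [674.2  41.5  73.1] boxyaw -0.09 tilt [ 0.002 -0.    -1.   ] F [-0.31  0.3  -6.9 ] op 59.8 q6 -1.58
need -2.2 0.5 turn 0.002
```

>>> servo_tool(
  plan=[
    [[1, 0, 0, -2, 0, 0, 0], [1, 0, 0, -2, 0, 0, 0], [1, 0, 0, -1, 0, 0, 0], [1, 0, 0, -1, 0, 0, 0], [1, 0, 0, 0, 0, 0, 0], [1, 0, 0, 0, 0, 0, 0]],
  ],
)

```text
t: 32.2
tool_pos: [0.6739, 0.0416, 0.0681]
orientation: [0.003, 3.14, 0.0]
force: [-7.7, 0.6, 8.5]
opening: 0.0599
```

>>> servo_tool(
  plan=[
    [[-1, 0, 0, 0, 0, 0, 0], [-1, 0, 0, 0, 0, 0, 0], [-1, 0, 0, 0, 0, 0, 0], [-1, 0, 0, 0, 0, 0, 0], [-1, 0, 0, 20, 0, 0, 0], [-1, 0, 0, 40, 0, 0, 0], [-1, 0, 0, 45, 0, 0, 0], [-1, 0, 0, 25, 0, 0, 0], [-1, -30, 0, 0, 0, 0, 0], [-1, -40, 0, 0, 0, 0, 0], [1, -40, 0, 0, 0, 0, 0], [1, -40, 0, 0, 0, 0, 0]],
  ],
  force=20,
)

```text
t: 33.4
tool_pos: [0.5219, 0.0415, 0.1954]
orientation: [0.003, 3.141, -0.0]
force: [-0.1, -0.1, 0.7]
opening: 0.0816
```

>>> servo_tool(
  plan=[
    [[1, -25, 0, 0, 0, 0, 0], [1, -10, 0, 0, 0, 0, 0], [1, 0, 0, -20, 0, 0, 0], [1, 0, 0, -20, 0, 0, 0], [1, 0, 0, 0, 0, 0, 0], [1, 0, 0, 0, 0, 0, 0]],
  ],
)

```text
t: 34.0
tool_pos: [0.4886, 0.0415, 0.1558]
orientation: [-0.003, -3.141, 0.0]
force: [-0.3, 0.3, 0.2]
opening: 0.0337
```

```bash
python3 -c "
from h import *
st(490,42,0)
im=eyes.read_camera('top')
cv2.imwrite('pics/t3.png',cv2.resize(im[...,::-1][130:330,130:460],None,fx=2.4,fy=2.4))"
```

```text
t 34.0 pos [488.6  41.5 155.8] boxyaw -0.11 tilt [-0.001 -0.    -1.   ] F [-0.35  0.31  0.25] op 33.7 q6 -1.59
need 1.4 0.5 turn 0.002
```

View pics/t3.png

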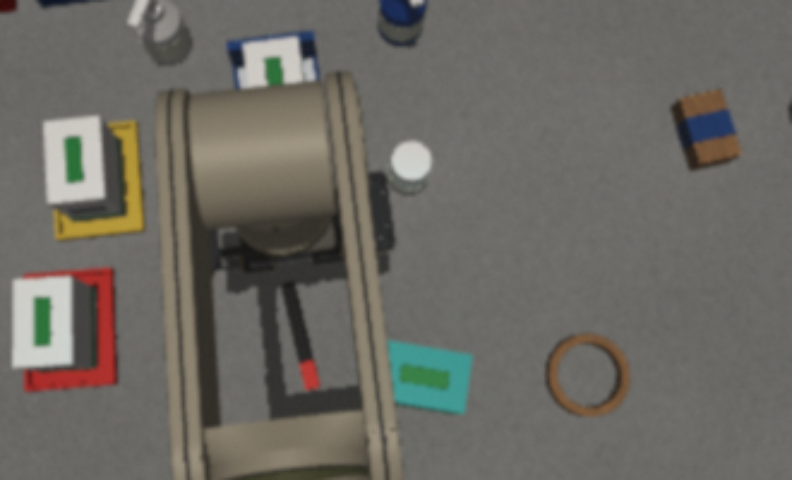

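The boxes stand in the yellow tray (75,160), the red tray (42,320) and the lane (272,70). Next is the pusher.

>>> servo_tool(
  plan=[
    [[1, 0, 0, -30, 0, 0, 0], [1, 0, 0, -30, 0, 0, 0], [1, 0, 0, -20, 0, 0, 0], [1, 0, 0, -10, 0, 0, 0], [1, 0, 0, 0, 0, 0, 0], [1, 5, 0, 0, 0, 0, 0], [1, 5, 0, 0, 0, 0, 0], [1, 5, 0, 0, 0, 0, 0], [1, 5, 0, 0, 0, 0, 0], [1, 5, 0, 0, 0, 0, 0], [1, 5, 0, 0, 0, 0, 0], [1, 5, 0, 0, 0, 0, 0]],
  ],
)

```text
t: 35.25
tool_pos: [0.5236, 0.0415, 0.0656]
orientation: [-0.003, -3.141, 0.0]
force: [-2.2, -0.8, 2.1]
opening: 0.0004
```

>>> servo_tool(
  plan=[
    [[1, 5, 0, 0, 0, 0, 0], [1, 5, 0, 0, 0, 0, 0], [1, 5, 0, 0, 0, 0, 0], [1, 5, 0, 0, 0, 0, 0], [1, 5, 0, 0, 0, 0, 0], [1, 5, 0, 0, 0, 0, 0], [1, 5, 0, 0, 0, 0, 0], [1, 5, 0, 0, 0, 0, 0], [1, 5, 0, 0, 0, 0, 0], [1, 5, 0, 0, 0, 0, 0]],
  ],
)

```text
t: 36.25
tool_pos: [0.5737, 0.0415, 0.0656]
orientation: [-0.003, -3.141, -0.0]
force: [-2.4, 1.2, 0.8]
opening: 0.0002
```

>>> servo_tool(
  plan=[
    [[1, 5, 0, 0, 0, 0, 0], [1, 5, 0, 0, 0, 0, 0], [1, 5, 0, 0, 0, 0, 0], [1, 5, 0, 0, 0, 0, 0], [1, 4, 0, 0, 0, 0, 0], [1, 3, 0, 0, 0, 0, 0], [1, 3, 0, 0, 0, 0, 0], [1, 3, 0, 0, 0, 0, 0]],
  ],
)

```text
t: 37.05
tool_pos: [0.6065, 0.0415, 0.0656]
orientation: [-0.003, -3.141, -0.0]
force: [-2.4, 1.4, 0.5]
opening: 0.0006
```

>>> servo_tool(
  plan=[
    [[1, 2, 0, 0, 0, 0, 0], [1, 2, 0, 0, 0, 0, 0], [1, 2, 0, 0, 0, 0, 0]],
  ],
)

```text
t: 37.35
tool_pos: [0.6114, 0.0415, 0.0656]
orientation: [-0.003, -3.139, 0.0]
force: [-9.1, 1.3, 6.0]
opening: 0.001
```

>>> servo_tool(
  plan=[
    [[1, 2, 0, 0, 0, 0, 0], [1, 2, 0, 0, 0, 0, 0]],
  ],
)

```text
t: 37.55
tool_pos: [0.6153, 0.0415, 0.0656]
orientation: [-0.003, -3.139, 0.0]
force: [-8.4, 0.8, 5.5]
opening: 0.0005
```

Contact with the box came at about TCP x 0.610, and it slides at 8–9 N. From here I'll push on slowly, feeling for the stop.

>>> servo_tool(
  plan=[
    [[1, 2, 0, 0, 0, 0, 0], [1, 2, 0, 0, 0, 0, 0]],
  ],
)

```text
t: 37.75
tool_pos: [0.6192, 0.0415, 0.0656]
orientation: [-0.003, -3.139, 0.0]
force: [-8.3, 1.4, 4.9]
opening: 0.0005
```

>>> servo_tool(
  plan=[
    [[1, 1, 0, 0, 0, 0, 0], [1, 1, 0, 0, 0, 0, 0]],
  ],
)

```text
t: 37.95
tool_pos: [0.6206, 0.0415, 0.0656]
orientation: [-0.003, -3.137, 0.0]
force: [-15.9, 1.2, 11.1]
opening: 0.0006
```

>>> servo_tool(
  plan=[
    [[1, 1, 0, 0, 0, 0, 0]],
  ],
)

```text
t: 38.05
tool_pos: [0.6206, 0.0415, 0.0656]
orientation: [-0.002, -3.135, 0.0]
force: [-22.4, 0.6, 15.8]
opening: 0.0005
```

The force climbed from 8 to 22 N and the position stopped, so the box is snug. I'll back off, retreat and look.

>>> servo_tool(
  plan=[
    [[1, 0, 0, 0, 0, 0, 0], [1, -3, 0, 0, 0, 0, 0], [1, -5, 0, 0, 0, 0, 0], [1, -10, 0, 0, 0, 0, 0], [1, -20, 0, 0, 0, 0, 0], [1, -20, 0, 20, 0, 0, 0], [1, -20, 0, 40, 0, 0, 0], [1, -20, 0, 40, 0, 0, 0], [1, -20, 0, 40, 0, 0, 0], [1, -30, 0, 20, 0, 0, 0], [1, -30, 0, 0, 0, 0, 0], [1, 0, 40, 0, 0, 0, 0]],
  ],
)

```text
t: 39.25
tool_pos: [0.4439, 0.0786, 0.2267]
orientation: [0.01, 3.139, -0.003]
force: [1.0, -0.5, -0.2]
opening: 0.0005
```

>>> servo_tool(
  plan=[
    [[1, 0, -40, 0, 0, 0, 0], [1, 0, -40, 0, 0, 0, 0], [1, 0, -40, 0, 0, 0, 0], [1, 0, -40, 0, 0, 0, 0], [1, 0, -40, 0, 0, 0, 0], [1, 0, -40, 0, 0, 0, 0], [1, 0, -40, 0, 0, 0, 0], [1, 0, -40, 0, 0, 0, 0], [1, 0, 0, 0, 0, 0, 0], [1, 0, 0, 0, 0, 0, 0]],
  ],
)

```text
t: 40.25
tool_pos: [0.4451, -0.2393, 0.2256]
orientation: [0.007, 3.141, -0.0]
force: [-0.2, -0.1, 0.5]
opening: 0.0009
```

Run:
```python
from h import *
st()
im=eyes.read_camera('top'); hsv=cv2.cvtColor(im,cv2.COLOR_RGB2HSV); H,S,V=[hsv[...,i].astype(int) for i in range(3)]
gr=(H>45)&(H<80)&(S>120); m=((V>150)&(S<60))|gr; og=(H>6)&(H<16)&(S>150)&(V>100)
for n,x,y,z in(('red',448,308,.115),('yel',615,263.5,.115),('lane',687,42,.116)):
    print(n,rect(gr,z,proj([x/1000,y/1000,z])[0]),rect(m,z,proj([x/1000,y/1000,z])[0]))
print('pusher',rect(og,.08,proj([.635,.042,.08])[0]))
a=cv2.resize(im[...,::-1][120:330,130:460],(800,509));cv2.imwrite('pics/f1.png',a)
cv2.imwrite('pics/f2.png',cv2.resize(eyes.read_camera('scene')[...,::-1][90:300,130:500],None,fx=2.1,fy=2.1))
```

```text
t 40.25 pos [ 445.1 -239.3  225.6] boxyaw -0.24 tilt [ 0. -0. -1.] F [-0.24 -0.14  0.45] op 0.9 q6 -2.16
red (array([447.5, 309.3,  42.3,   9.9,  -4.1]), 90) (array([447.5, 309. ,  90.4,  59.5,  -3.7]), 882)
yel (array([ 6.138e+02,  2.636e+02,  4.310e+01,  1.170e+01, -3.000e-01]), 80) (array([614.1, 264. ,  91.3,  61.1,  -1.2]), 797)
lane (array([ 6.84e+02,  4.15e+01,  4.18e+01,  1.16e+01, -1.00e-01]), 72) (array([6.016e+02, 3.930e+01, 2.556e+02, 8.310e+01, 2.000e-01]), 2412)
pusher (array([632.2,  42.8,  61.9,  10.5, -89.3]), 92)
```

View pics/f1.png

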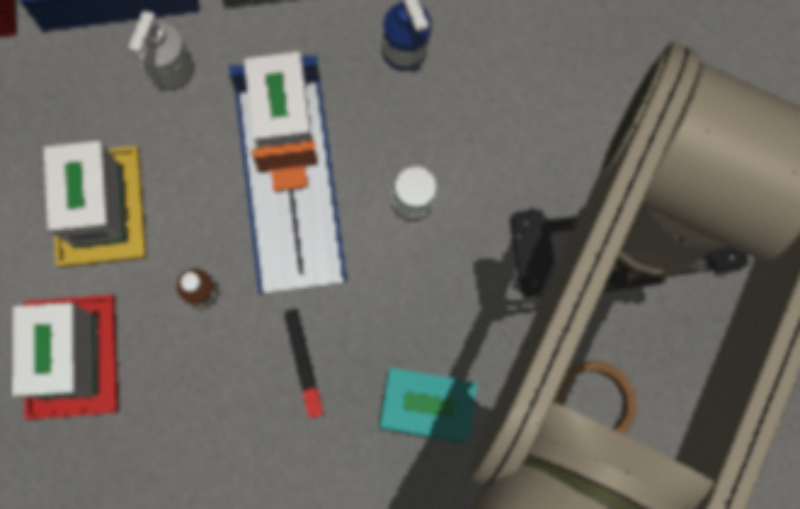

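View pics/f2.png

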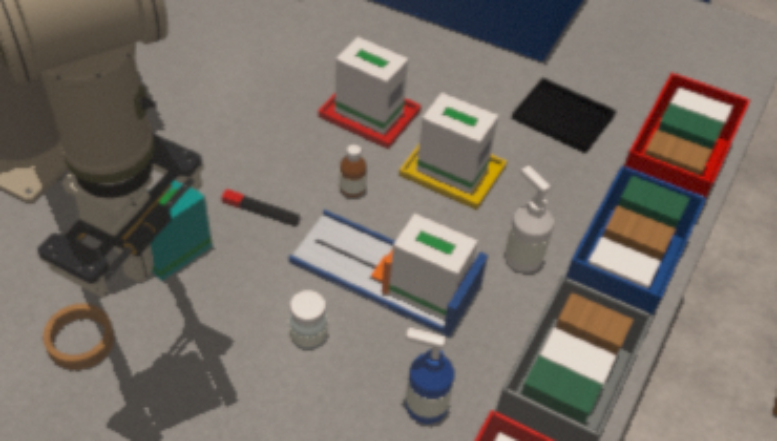

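```bash
python3 -c "
from plant import job
print(job.close_job())"
```

```text
the job is handed in; nothing more can be done
None
```

I weighed all three boxes and placed each where you asked. I then slid the pusher up to the full box and handed the job in at about 40 s of the 72 s allowed.

| Box found at (x, y, mm) | Weight felt | Judged | Now standing in |
|---|---|---|---|
| (643, -223) | about 1.9 N | empty | red tray |
| (458, -180) | about 4.0 N | part-used | yellow tray |
| (477, -353) | about 6.4–7 N | full | blue-railed lane |

- **Pusher:** it slid the full box at about 8 N. The force then rose to about 22 N with no further movement, so I backed off and moved the arm clear.
- **Last checks:** the final pictures show all three boxes upright, the two in trays within about 1.5 mm of centre. The full box is against the back stop with the pusher against it, and everything else in view looks undisturbed.
- **Small disagreements:** the camera put the full box about 3 mm short of my first estimate of its resting place, and showed about 2 mm between it and the pusher plate. Both are about the size of the camera error, and the force reading confirmed the contact. One automatic outline of that box merged with the lane floor, so I used its label and the force instead.

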